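# Bin the spoiled garlic and hold the waste caddy's dial at run

### The job

Drop the garlic bulb, which has gone off, into the open well of the food-waste caddy. Then turn the caddy's dial clockwise past its first two clicks to the third one, at the end of its travel, and keep hold of it there: the dial springs back when let go, so finish still holding it at the third click. Leave the lemon and the kitchen timer where they are.

Things in the scene. Friction and masses are not known exactly. Their poses are not given: they have to be found in the camera images.
- garlic: Whole garlic bulb, pale, round with a pointed top, 56 mm across and 56 mm high, 35 g, standing loose on the worktop in a row with a lemon and a kitchen timer (0.10 m or more between centres), in front of a 56 mm high wooden board whose near edge lies at x = 0.48 m. Origin at the centre of its underside, z up.
- garlic_mid (a point): Middle of the garlic bulb, 28 mm above its underside: the height to grip it.
- lemon: Bystander: a loose yellow lemon, 67x54x54 mm, beside the garlic; origin at its underside. Leave it where it is.
- timer: Bystander: a loose round wind-up kitchen timer, 67 mm across, 58 mm high, beside the garlic; origin at its underside. Leave it where it is.
- caddy: Countertop food-waste caddy, white, 260 mm long (its x), 160 mm wide (its y), 110 mm high, fixed to the worktop. Origin at the centre of its underside; x points from the dial end (near the robot) to the open well at the far end, z up. The top is level, 110 mm above the worktop; the dial axis stands at x = -88 mm, y = 0.
- well_floor (a point): Centre of the inner floor of the caddy's open well, 24 mm above the worktop, axes as the caddy's. The well is a rectangle 134 mm (x) by 124 mm (y), 86 mm deep, open at the top, walls 18 mm thick.
- dial_grip (a point): On the dial's upright axis at grip height, 30 mm above the caddy's top. The dial: a disc 54 mm across, 8 mm high, with an upright bar grip across it 50 mm long, 14 mm wide, its top 36 mm above the caddy's top. The point turns with the dial; its x axis runs along the bar to the pointer end (white line), which at rest stands 0.6 rad anticlockwise (from above) of the caddy's x axis.
- dial (a joint): Angle of the dial, rad: 0 at rest, growing as it is turned clockwise seen from above. Clicks (ribs on the deck) at 0.4, 0.8 and, third, 1.20; end stop at 1.22. A spring turns it back all the way to 0 whenever it is let go, from any click (in about a second); turning takes up to about 0.17 N m.
There are look-alikes about, which are no part of the job. What is shaped like the garlic but red is not meant.

How it is judged (in metres and radians):
On the way, in this order (a step that is already met when the one before it is completed fails the run):
1. the garlic lies released in the caddy's well (x of garlic_mid in the frame of well_floor between -0.062 and 0.062 m and y of garlic_mid in the frame of well_floor between -0.057 and 0.057 m and z of garlic_mid in the frame of well_floor below 0.055 m and contact force between the fingers and garlic below 0.05 N), for 0.2 s.
2. the fingers hold the dial at the third click (value of joint dial above 1.1 rad and contact force between the fingers and dial above 0.5 N), for 0.5 s.
At the end, for the whole second after the job is handed in: The garlic lies at rest in the caddy's well (its middle within the well's walls and less than 55 mm above the well floor), untouched by the fingers, and the fingers hold the dial (more than 0.5 N) at its third click (joint above 1.10 rad) (all of step 1 and all of step 2 and linear speed of garlic below 0.03 m/s); the arm keeps its last pose, push and grip.
It fails at once if the lemon is shifted by more than 30 mm (distance of lemon from where it was at the start of the episode above 0.03 m).
It fails at once if the timer is shifted by more than 30 mm (distance of timer from where it was at the start of the episode above 0.03 m).
It also fails if it takes over 51 s, if anything falls off the work surface, if the arm or the gripper's body presses on something with over 40 N, if the wrist force passes 120 N, or if a joint passes its speed limit or range.

### The arm

A 6-joint arm with a two-finger parallel gripper is mounted at the origin on a cart in front of the work surface, level with it; the furniture and walls round the work are solid. World frame = base frame: x ahead of the robot, y to its left, z up, the work surface at z = 0. Lengths are in mm, angles in degrees, forces in N, time in s.
With the tool pointing down it reaches from about 350 to 850 mm from the base axis. Payload 8.1 kg.
Tool frame: the origin (TCP) lies at the very end of the fingers, on their centre line; the grasp point (between the pads) lies 19 mm behind it (r.grip_point_offset is the distance from the TCP to the grasp point, in mm); z points along the fingers, y is the line along which they close (so a half turn about z gives the same grasp; the last joint's range is limited). The gripper opens to 85 mm and grips with 20 to 120 N. Pads are 22 mm wide; open, the fingers measure 114 mm over their backs; the gripper's body (76 mm by 85 mm) begins 54 mm behind the grasp point. The pads swing forward as they close: fully open they stand 13 mm farther back than shut.
Start: joints at [68.961, 7.471, 85.268, -0, 87.261, -4.893], TCP at [166.829, 576.345, 231.292] pointing down, gripper open.
Joint ranges: [-169.43, 169.43], [-51.17, 129.36], [1.28, 143.12], [-76.62, 256.62], [0, 156.53], [-152.29, 152.29]. Speed limits (degrees/s): [136.94, 136.94, 159.86, 180, 180, 180].

### API

Orientations are given as [roll, pitch, yaw] about the fixed x, y, z axes, in that order (R = Rz(yaw) Ry(pitch) Rx(roll)).
In Python, from bench import status, eyes, r gives the robot as it stands.
- The arm moves only by the shell command python3 -m handwheel 'ROWS' [FORCE]. ROWS is a JSON object whose one key "series" holds a list that holds one entry, the list of rows, each a list of 7 numbers: the shift along the tool's x, y, z in cm, then the turn, a rotation vector about the tool's x, y, z in rad, then the opening, from 0 (shut) to 1 (fully open). In form: {"series": [[[tx, ty, tz, rx, ry, rz, claw], ...]]}. A call has 1 to 12 rows; each row is the pose to reach, as a shift and turn from the pose commanded when the call began, along the tool's axes at that moment; what a row does not reach only later rows make up. A row lasts 1/8 s, in which the tool goes at most 62.5 mm and 10.7 degrees, less where a joint would pass 70% of its speed; a pose out of reach is approached as far as the arm can. A call with a gripper value outside its range is refused whole. The fingers move at their own pace and stop on an object; FORCE is the grip in N (left out, the last holds). Time passes only in rows, so rows that repeat a pose let the fingers close. It gives the time, the measured TCP pose, the force, the opening and the grip force at its end, in the units of the state.
- status.sense(): the state, without advancing time (a new reading comes with each control period).
- eyes.snapshot(name): name is "scene" or "top" or "wrist"; returns a dict with "img" (384x512x3 uint8, red, green, blue), "mtx" (3x3 intrinsics, pixels), "R" (3x3) and "t" (3): a world point X has camera coordinates R X + t. Camera axes: x right, y down, z forward; pixel columns grow to the right and rows downward; lengths in mm; the calibration is good to about 2 mm. A picture is of the moment at which its call begins. There is no depth.
- r.hand_in(): hands the job in; it is judged then, once.
The state is a dict: "time": time; "joint_pos": joint angles; "qd": joint speeds; "joint_efforts": joint torques, N m; "tool_pos": TCP position; "tcp_rot": TCP orientation; "ft_force": force on the tool from outside, world axes, zero at the start; "wrist_torque": the same for the moment, N m; "finger_gap": finger opening in mm; "grip_force": force on a finger pad.
Only numpy, scipy, OpenCV 4.12 (cv2) and the standard library are available. Lean on these libraries where they do the work, as an engineer would, in place of code of your own. Each camera call takes 0.05 s, during which the arm holds its last target. There are 200 camera calls.

## Working session

There is one attempt and no reset: what is moved stays moved. The work goes in short steps, Python scripts to look and compute and a shell command to move; the robot and the scene stay as the last step left them, time stands still between calls to the robot, and variables do not carry over. Pictures are saved under pics/ and viewed, at most 10 in all, crops included, and the job is handed in when it is done.

```bash
mkdir -p pics; cat > h.py <<'E'
import numpy as np,cv2
from bench import status,eyes,r
def snap(n,f):
    s=eyes.snapshot(n); cv2.imwrite('pics/'+f+'.png',s['img'][:,:,::-1]); np.savez('pics/'+f,**{k:np.array(s[k]) for k in('mtx','R','t')}); return s
def ray(f,u,v,z):
    c=np.load('pics/'+f+'.npz'); d=c['R'].T@np.linalg.inv(c['mtx'])@[u,v,1]; o=-c['R'].T@c['t']
    return o+d*(z-o[2])/d[2]
def proj(f,X):
    c=np.load('pics/'+f+'.npz'); p=c['mtx']@(c['R']@np.array(X,float)+c['t']); return p[:2]/p[2]
E
python3 - <<'E'
from h import *
a=snap('scene','s0');b=snap('top','t0')
print(status.sense())
for k in('s0','t0'): c=np.load(f'pics/{k}.npz'); print(-c['R'].T@c['t'])
E
```

```text
{'time': 0.1, 'joint_pos': array([ 6.89615213e+01,  7.51187411e+00,  8.53246820e+01, -1.63745724e-03,
        8.72611584e+01, -4.89303562e+00]), 'qd': array([ 0.01440856, -0.10351441, -0.18354682,  0.08540166, -0.08088485,
       -0.02082488]), 'joint_efforts': array([ 1.72043594e-03, -5.70954144e+01, -5.01942229e+01, -1.37811653e-04,
        8.31316371e-03,  1.79534220e-05]), 'tool_pos': array([166.65195736, 575.86467521, 230.32219256]), 'tcp_rot': array([-1.79902502e+02, -6.70514631e-03,  1.63854631e+02]), 'ft_force': array([ 0.58972805,  0.00272125, -0.39622594]), 'wrist_torque': array([ 0.02434137,  0.02087647, -0.00944659]), 'grip_force': 0.0, 'finger_gap': 85.2131273565237}
[-462.94572546 -600.03013444 1042.54812132]
[ 242.1678973   106.61656037 1268.1475869 ]
```

View pics/s0.png

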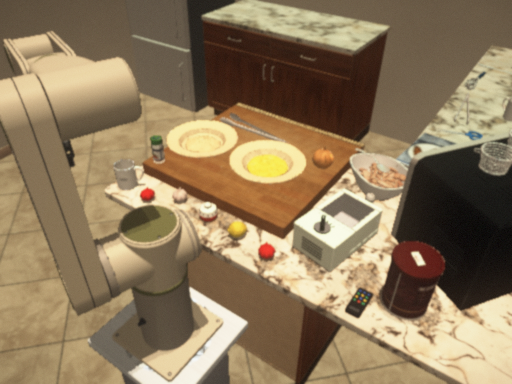

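View pics/t0.png

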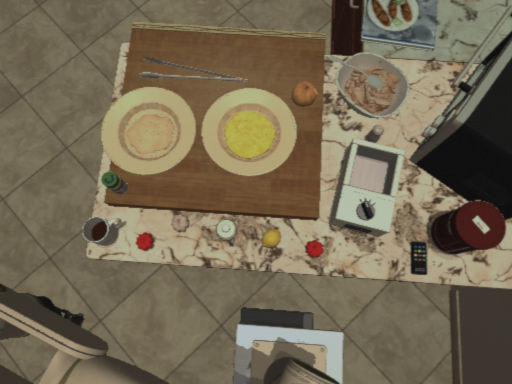

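```bash
python3 - <<'E'
from h import *
t=cv2.imread('pics/t0.png');s=cv2.imread('pics/s0.png')
a=cv2.resize(t[195:265,125:285],None,fx=5,fy=5,interpolation=2)[:, :800]
b=cv2.resize(t[125:240,325:415],None,fx=5,fy=5,interpolation=2)
c=cv2.resize(s[170:270,110:240],(390,300),interpolation=2);
cv2.imwrite('pics/c1.png',a);o=np.zeros((575,800,3),np.uint8);o[:575,:450]=b;d=cv2.resize(s[180:275,285:385],(340,323),interpolation=2);o[:323,455:795]=d
o[330:570,455:767]=cv2.resize(s[170:270,110:240],(312,240),interpolation=2);cv2.imwrite('pics/c2.png',o)
for n,u,v,z in[('garlic',180,222,28),('timer',226,230,50),('lemon',271,238,27),('red',145,241,28),('dial',366,209,140)]:print(n,ray('t0',u,v,z))
print('scene garlic',ray('s0',180,196,28))
E
```

```text
garlic [439.2690471  357.89274239  28.        ]
timer [421.14267585 210.91404829  50.        ]
lemon [409.55373543  72.26399977  27.        ]
red [372.73067357 458.75602044  28.        ]
dial [ 496.11303418 -189.25332562  140.        ]
scene garlic [432.39696011 348.20552711  28.        ]
```

View pics/c1.png

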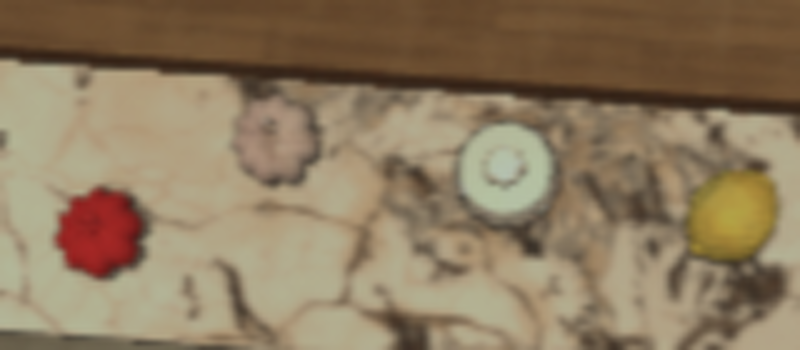

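View pics/c2.png

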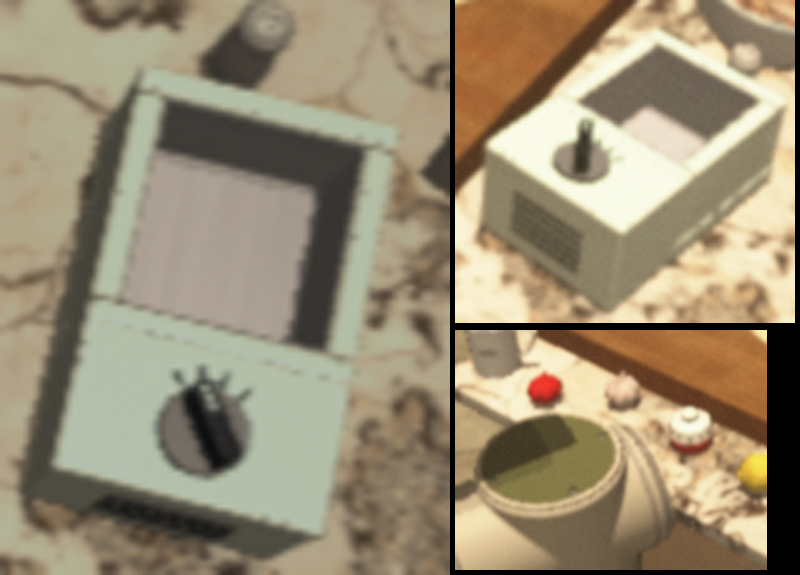

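Candidates: in the top view the pale bulb is at (180.5,222.8), with red look-alikes at (145,241) and (315,248), the timer at (226,230), the lemon at (271,238), an onion on the board at (304,93) and a pale shaker at (374,132). I choose the pale bulb with the pointed top at (180.5,222.8). The caddy's top corners and the dial are clear in crop 2.

```bash
python3 - <<'E'
from h import *
P=[(52,468),(325,535),(397,130),(147,72)]
C=np.array([ray('t0',325+u/5-.4,125+v/5-.4,110)[:2] for u,v in P]);print(C.round(1))
print('edges',[np.linalg.norm(C[i]-C[(i+1)%4]).round(1) for i in range(4)])
ax=(C[2]+C[3]-C[0]-C[1])/2; yaw=np.arctan2(ax[1],ax[0]); c=C.mean(0);print('caddy',c,np.degrees(yaw))
e=np.array([np.cos(yaw),np.sin(yaw)]);print('dial',c-88*e,'disc seen',ray('t0',325+203/5-.4,125+430/5-.4,116)[:2])
# well centre: walls 18 -> well x from 130-18-134 to 112 => 45
print('well',c+45*e, 'bar yaw rest',np.degrees(yaw+.6))
g=ray('t0',180.1,222.4,30);print('g',g,proj('s0',g))
print('dial in scene', proj('s0',[*(c-88*e),118]))
E
```

```text
[[ 469.2 -107.5]
 [ 441.  -265.3]
 [ 691.6 -310.5]
 [ 718.6 -159.2]]
edges [np.float64(160.3), np.float64(254.6), np.float64(153.6), np.float64(254.7)]
caddy [ 580.09589919 -210.6336339 ] -10.961465812926821
dial [ 493.7014337  -193.90054298] disc seen [ 496.59967585 -193.26409862]
well [ 624.27488723 -219.19032812] bar yaw rest 23.41600189492257
g [437.72146842 357.03345689  30.        ] [179.16078758 193.98619883]
dial in scene [321.06845642 226.82105752]
```

```bash
cat >> h.py <<'E'
from scipy.spatial.transform import Rotation as Ro
def delta(xyz,yaw):
    s=status.sense(); R=Ro.from_euler('xyz',s['tcp_rot'],degrees=True); T=Ro.from_euler('xyz',[180,0,yaw],degrees=True)
    print('t',round(s['time'],2),s['tool_pos'].round(1),s['tcp_rot'].round(1),'q',s['joint_pos'].round(0))
    print('cm',(R.inv().apply(np.array(xyz)-s['tool_pos'])/10).round(2),'rv',(R.inv()*T).as_rotvec().round(3))
E
python3 -c "
from h import *
delta([436,356,140],180)"
```

```text
t 0.1 [166.7 575.9 230.3] [-179.9   -0.   163.9] q [69.  8. 85. -0. 87. -5.]
cm [-31.99 -13.61   9.05] rv [-0.002 -0.    -0.282]
```

```bash
python3 -m handwheel '{"series": [[[-3,-1.3,0.8,0,0,-0.03,1],[-7,-3,2,0,0,-0.06,1],[-11,-4.7,3,0,0,-0.1,1],[-15,-6.4,4.2,0,0,-0.13,1],[-19,-8.1,5.4,0,0,-0.17,1],[-23,-9.8,6.5,0,0,-0.2,1],[-27,-11.5,7.6,0,0,-0.24,1],[-30,-12.8,8.5,0,0,-0.27,1],[-32,-13.6,9,0,0,-0.282,1],[-32,-13.6,9,0,0,-0.282,1],[-32,-13.6,9,0,0,-0.282,1]]]}' 30
python3 -c "
from h import *
s=snap('wrist','w1'); delta([436,356,10],180)
print(proj('w1',[436,356,28]),proj('w1',[436,356,56]))
cv2.imwrite('pics/w1b.png',cv2.resize(s['img'][:,:,::-1],(800,600)))"
```

```text
time: 1.48
tool_pos: [435.9, 357.0, 141.2]
tcp_rot: [-180.0, -0.0, 180.0]
ft_force: [0.6, 0.5, 0.1]
finger_gap: 85.6
grip_force: 0.0
t 1.52 [435.8 357.3 141.4] [ 180.   -0. -180.] q [ 34.   5.  97.   0.  78. -56.]
cm [-0.02 -0.13 13.14] rv [ 0.    -0.     0.001]
[258.01360962 190.50645346] [257.95270789 200.19862024]
```

View pics/w1b.png

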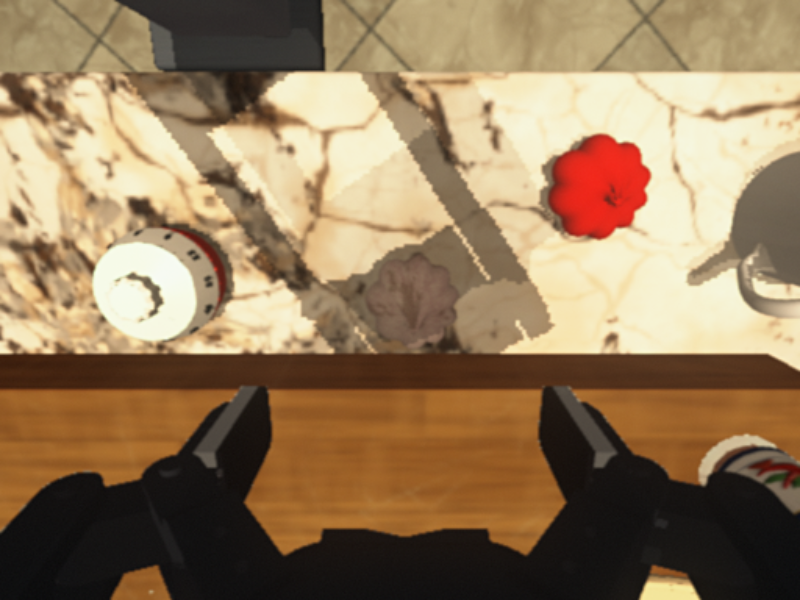

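The garlic's outline is centred at about (412,300) in the enlarged picture, which is (263.5,191.5) raw. The red look-alike is to the right at (600,187).

```bash
python3 -c "
from h import *
print(ray('w1',263.5,190.5,28),ray('w1',263.5,191.5,30),'edge',ray('w1',256,226,56))
g=ray('w1',263.5,190.8,28);print('s,t check',proj('s0',g),proj('t0',g))"
```

```text
[436.00232845 360.96891771  28.        ] [436.35198004 360.93795851  30.        ] edge [458.75036182 354.31169329  56.        ]
s,t check [178.15933089 194.22176394] [178.90806909 222.87564293]
```

```bash
python3 -m handwheel '{"series": [[[0,0.15,2,0,0,0,1],[0,0.15,5,0,0,0,1],[0,0.15,8,0,0,0,1],[0,0.15,11,0,0,0,1],[0,0.15,12.5,0,0,0,1],[0,0.15,13.1,0,0,0,1],[0,0.15,13.1,0,0,0,1],[0,0.15,13.1,0,0,0,0.3],[0,0.15,13.1,0,0,0,0.3],[0,0.15,13.1,0,0,0,0.3],[0,0.15,13.1,0,0,0,0.3],[0,0.15,13.1,0,0,0,0.3]]]}' 30
```

```text
time: 3.02
tool_pos: [437.4, 359.0, 11.9]
tcp_rot: [179.9, 0.1, -180.0]
ft_force: [-1.5, 0.7, 5.3]
finger_gap: 52.8
grip_force: 30.9
```

```bash
python3 -m handwheel '{"series": [[[0,0,-1,0,0,0,0.3],[0,0,-4,0,0,0,0.3],[0,0,-8,0,0,0,0.3],[0,0,-12,0,0,0,0.3],[0,0,-15,0,0,0,0.3],[0,0,-17.5,0,0,0,0.3],[0,0,-18,0,0,0,0.3],[0,0,-18,0,0,0,0.3]]]}'
python3 -c "
from h import *
delta([624,-219,190],79)"
```

```text
time: 4.03
tool_pos: [436.4, 358.2, 190.2]
tcp_rot: [180.0, 0.0, -180.0]
ft_force: [0.1, -0.0, -0.5]
finger_gap: 52.4
grip_force: 31.6
t 4.03 [436.4 358.2 190.2] [ 180.    0. -180.] q [ 34.   3.  94.  -0.  83. -56.]
cm [-1.876e+01 -5.772e+01  2.000e-02] rv [0.    0.    1.763]
```

```bash
python3 -m handwheel '{"series": [[[-0.8,-2.4,0,0,0,0.07,0.3],[-2.2,-6.7,0,0,0,0.2,0.3],[-3.8,-11.8,0,0,0,0.36,0.3],[-5.5,-17,0,0,0,0.52,0.3],[-7.3,-22.3,0,0,0,0.68,0.3],[-9,-27.6,0,0,0,0.84,0.3],[-10.7,-32.8,0,0,0,1.0,0.3],[-12.4,-38,0,0,0,1.16,0.3],[-14.1,-43.3,0,0,0,1.32,0.3],[-15.8,-48.6,0,0,0,1.48,0.3],[-17.5,-53.8,0,0,0,1.64,0.3],[-18.6,-57.2,0,0,0,1.75,0.3]]]}'
python3 -m handwheel '{"series": [[[0,0,0,0,0,0,0.3],[0,0,0,0,0,0,0.3],[0,0,0,0,0,0,0.3]]]}'
python3 -c "
from h import *
delta([624,-219,75],79);s=snap('wrist','w2');t=snap('top','t2')
cv2.imwrite('pics/v2.png',np.hstack([s['img'][:,:,::-1][::1],t['img'][90:250,300:450][:, :, ::-1].repeat(2,0).repeat(2,1)[:320].copy() if 0 else cv2.copyMakeBorder(cv2.resize(t['img'][110:260,310:435][:,:,::-1],(288,346)),0,38,0,0,0)]))"
```

```text
time: 5.52
tool_pos: [621.8, -216.0, 187.8]
tcp_rot: [-179.8, -0.0, 79.4]
ft_force: [0.7, -0.1, -0.2]
finger_gap: 53.0
grip_force: 31.7
time: 5.9
tool_pos: [622.1, -212.4, 189.7]
tcp_rot: [-179.9, -0.0, 79.9]
ft_force: [-1.0, 0.2, -0.6]
finger_gap: 52.8
grip_force: 31.7
t 5.9 [ 622.1 -212.4  189.7] [-179.9   -0.    79.9] q [-23.  18.  78.   0.  84. -13.]
cm [-0.62  0.31 11.47] rv [-0.001 -0.     0.015]
```

View pics/v2.png

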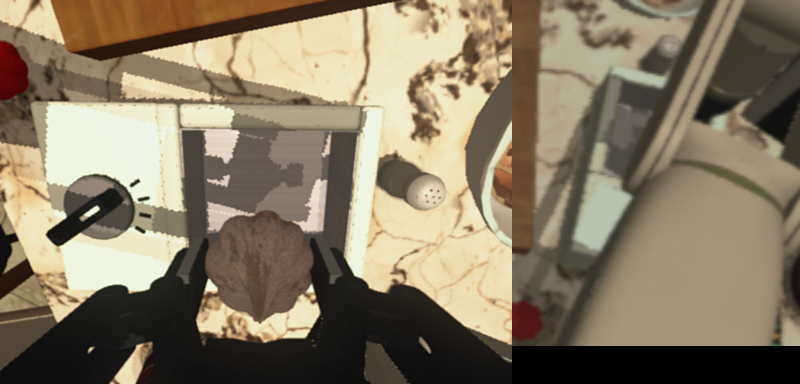

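The garlic is held above the near part of the well. The dial disc is at (99,207), the top far corners at (33,103) and (382,106), and the well's inner edges at u = 181 and 360.

```bash
python3 -c "
from h import *
A=ray('w2',33,103,110);B=ray('w2',382,106,110);print(A,B,np.linalg.norm(A-B))
e=(B-A)/np.linalg.norm(B-A);n=np.array([e[1],-e[0],0]);c=(A+B)/2+n*80;print('yaw',np.degrees(np.arctan2(e[1],e[0])),'c',c,'dial',c-88*e,'well',c+45*e)
D=ray('w2',99,207,117);print('dialseen',D)
P=ray('w2',52,239,146);Q=ray('w2',118,194,146);print('bar',(P+Q)/2,np.linalg.norm(P-Q),np.degrees(np.arctan2(*(Q-P)[[1,0]])))
w=(c+45*e);delta([w[0],w[1],75],np.degrees(np.arctan2(e[1],e[0]))+90)"
```

```text
[ 475.61813936 -108.91344288  110.        ] [ 723.14831079 -155.62963099  110.        ] 251.8999563321794
yaw -10.687679951797158 c [ 584.54679913 -210.88375269  110.        ] dial [ 498.0733618  -194.56368414  110.        ] well [ 628.76617049 -219.22924228  110.        ]
dialseen [ 500.29417839 -191.60508352  117.        ]
bar [ 506.28513845 -189.58862676  146.        ] 60.087403439032684 22.719724740906614
t 6.0 [ 622.5 -212.6  190.3] [-180.    -0.    79.8] q [-23.  18.  78.   0.  84. -13.]
cm [-0.55  0.74 11.53] rv [-0.    -0.     0.009]
```

```bash
python3 -m handwheel '{"series": [[[-0.3,0.2,2,0,0,0,0.3],[-0.6,0.5,5,0,0,0,0.3],[-0.6,0.5,8,0,0,0,0.3],[-0.6,0.5,10.5,0,0,0,0.3],[-0.6,0.5,12.2,0,0,0,0.3],[-0.6,0.5,12.8,0,0,0,0.3],[-0.6,0.5,12.8,0,0,0,0.3],[-0.6,0.5,12.8,0,0,0,0.8],[-0.6,0.5,12.8,0,0,0,0.8],[-0.6,0.5,12.8,0,0,0,0.8],[-0.6,0.5,12.8,0,0,0,0.8],[-0.6,0.5,12.8,0,0,0,0.8]]]}'
python3 -m handwheel '{"series": [[[0,0,0,0,0,0,0.8],[0,0,-2,0,0,0,0.8],[0,0,-5,0,0,0,0.8],[0,0,-9,0,0,0,0.8],[0,0,-13,0,0,0,0.8],[0,0,-15,0,0,0,0.8],[0,0,-15,0,0,0,0.8]]]}'
python3 -c "
from h import *
delta([497.5,-193.5,200],22.9)"
```

```text
time: 7.5
tool_pos: [626.4, -220.5, 62.3]
tcp_rot: [180.0, 0.0, 79.7]
ft_force: [0.3, 0.0, 0.1]
finger_gap: 68.1
grip_force: 0.0
time: 8.38
tool_pos: [627.5, -221.0, 214.9]
tcp_rot: [179.8, 0.1, 79.7]
ft_force: [0.7, -0.4, -0.6]
finger_gap: 68.4
grip_force: 0.0
t 8.38 [ 627.5 -221.   214.9] [1.798e+02 1.000e-01 7.970e+01] q [-24.  18.  75.  -0.  87. -14.]
cm [  0.4  -13.29   1.44] rv [ 0.004 -0.001  0.992]
```

```bash
python3 -m handwheel '{"series": [[[0,-1,0.2,0,0,0.08,0.8],[0.1,-3,0.4,0,0,0.22,0.8],[0.2,-5,0.6,0,0,0.37,0.8],[0.2,-7,0.8,0,0,0.52,0.8],[0.3,-9,1,0,0,0.67,0.8],[0.3,-11,1.2,0,0,0.82,0.8],[0.4,-12.6,1.4,0,0,0.94,0.8],[0.4,-13.3,1.4,0,0,0.99,0.8],[0.4,-13.3,1.4,0,0,0.99,0.8],[0.4,-13.3,1.4,0,0,0.99,0.8]]]}'
python3 -c "
from h import *
delta([497.5,-193.5,121],22.9);s=snap('wrist','w3');print(proj('w3',[497.5,-193.5,146]),proj('w3',[497.5,-193.5,118]))
cv2.imwrite('pics/w3b.png',cv2.resize(s['img'][:,:,::-1],(800,600)))"
```

```text
time: 9.62
tool_pos: [495.9, -192.7, 197.2]
tcp_rot: [-179.9, 0.1, 23.1]
ft_force: [0.3, -0.1, -0.3]
finger_gap: 68.2
grip_force: 0.0
t 9.62 [ 495.9 -192.7  197.2] [-1.799e+02  1.000e-01  2.310e+01] q [-27.  -2.  99.   0.  83.  40.]
cm [0.12 0.14 7.62] rv [-0.001  0.001  0.003]
[260.4838241  214.65218959] [260.36491404 201.95648804]
```

View pics/w3b.png

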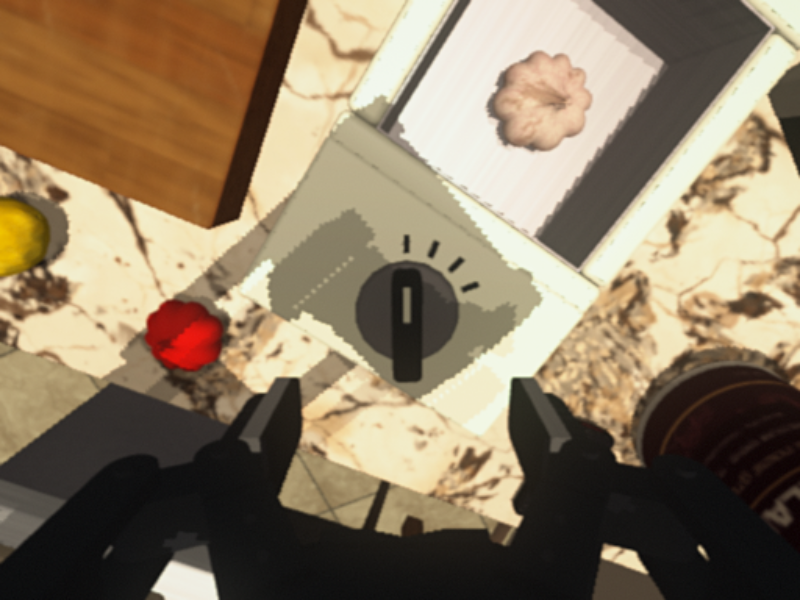

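The garlic lies in the well at about (545,100). The bar stands upright in the view with its centre at u = 407, and the disc centre is at (407,311).

```bash
python3 -c "
from h import *
print(ray('w3',260.5,199,118)); delta([499,-193,123.5],23.1)"
python3 -m handwheel '{"series": [[[0.2,0.1,1.5,0,0,0,0.8],[0.3,0.1,3.5,0,0,0,0.8],[0.3,0.1,5.5,0,0,0,0.8],[0.3,0.1,6.8,0,0,0,0.8],[0.3,0.1,7.4,0,0,0,0.8],[0.3,0.1,7.4,0,0,0,0.8],[0.3,0.1,7.4,0,0,0,0],[0.3,0.1,7.4,0,0,0,0],[0.3,0.1,7.4,0,0,0,0],[0.3,0.1,7.4,0,0,0,0],[0.3,0.1,7.4,0,0,0,0],[0.3,0.1,7.4,0,0,0,0]]]}' 40
```

```text
[ 499.81280902 -192.62974351  118.        ]
t 9.68 [ 496.1 -192.8  197.5] [-179.9    0.    23.1] q [-27.  -2.  99.   0.  83.  40.]
cm [0.26 0.14 7.4 ] rv [-0.001  0.001 -0.   ]
time: 11.18
tool_pos: [499.4, -192.2, 125.0]
tcp_rot: [-180.0, -0.0, 23.0]
ft_force: [-2.1, 3.8, 5.3]
finger_gap: 13.4
grip_force: 40.1
```

```bash
python3 -m handwheel '{"series": [[[0,0,0,0,0,0.06,0],[0,0,0,0,0,0.18,0],[0,0,0,0,0,0.3,0],[0,0,0,0,0,0.42,0],[0,0,0,0,0,0.54,0],[0,0,0,0,0,0.66,0],[0,0,0,0,0,0.78,0],[0,0,0,0,0,0.9,0],[0,0,0,0,0,1.02,0],[0,0,0,0,0,1.12,0],[0,0,0,0,0,1.19,0],[0,0,0,0,0,1.22,0]]]}' 50
python3 -m handwheel '{"series": [[[0,0,0,0,0,0,0],[0,0,0,0,0,0,0],[0,0,0,0,0,0,0],[0,0,0,0,0,0,0],[0,0,0,0,0,0,0],[0,0,0,0,0,0,0]]]}'
python3 -c "
from h import *
s=snap('wrist','w4');t=snap('scene','s4');print(status.sense()['wrist_torque'],status.sense()['joint_pos'])
cv2.imwrite('pics/v4.png',np.hstack([s['img'][:,:,::-1],cv2.resize(t['img'][170:270,285:360][:,:,::-1],(288,384))]))"
```

```text
time: 12.68
tool_pos: [499.0, -194.5, 125.1]
tcp_rot: [179.9, -0.1, -47.0]
ft_force: [-4.4, -7.3, 4.7]
finger_gap: 13.0
grip_force: 51.3
time: 13.42
tool_pos: [499.0, -194.5, 125.1]
tcp_rot: [179.9, -0.1, -46.9]
ft_force: [-5.3, -7.8, 4.4]
finger_gap: 13.0
grip_force: 51.3
[-1.04813291  0.83422523  0.29186434] [-26.66525514   1.87141081 102.51648294  -0.17710435  75.55331144
 110.27678454]
```

View pics/v4.png

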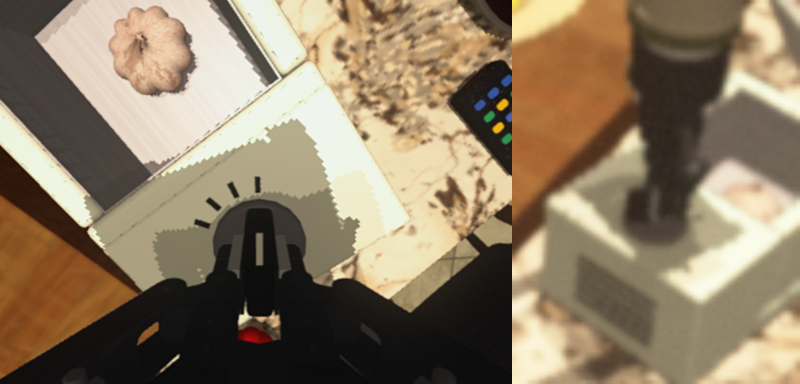

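The pads hold the bar at (260,255), with its white line on the last rib at (257,185). The garlic lies in the well at (150,50). The yaw has turned 70°, or 1.22 rad, which is the third click.

```bash
python3 -c "
from bench import r
print(r.hand_in())"
```

```text
the job is handed in; nothing more can be done
None
```

I dropped the garlic into the caddy's well and handed the job in with the gripper still holding the dial at the third click (turned about 1.22 rad); the arm never went near the lemon or timer, and no verdict came back.

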